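# Load ring weights onto a dial scale until the needle reaches the target arc

### The job

Put the metal ring weights from the board onto the spindle of the dial scale, one at a time, pushing each one fully home (flat on the plate or on the ring below), until the needle, left to settle, stands in the broad black arc on the dial. The spindle grips the rings, so push with measured force and never with more than 22 N, which would overload the scale; leave the rings that are not needed lying on the board and do not disturb the bottle, the vial and the tape.

Things in the scene. Friction and masses are not known exactly. Their poses are not given: they have to be found in the camera images.
- seat (a point): centre of the top of the scale's small round loading plate (diameter 32, 5 mm thick), moves with the plate; about 100 to 135 mm above the worktop. A ring is home when flush on the plate or on the ring below: undersides 0, 14, 28 mm above this point. Rings overhang the plate by 3 mm all round, so fingertips may reach past it
- spindle_tip (a point): tip of the upright spindle on the plate, 57 mm above its top; core 9.6 mm thick, top 8 mm tapered to 4 mm. Pairs of spring bows on its y sides, 7.5, 21.5, 35.5 mm above the plate, each 16 mm high, 15.4 mm across, grip the bore: a ring put over the tip drags all the way and must be pushed with about 4 to 7 N, up to about 12 N where it rides onto a bow. Let go, it stays where it was pushed to
- plate (a joint): give of the stiff pad under the loading plate, m: 1 mm for each 12 N on the plate, rings included (a noisy reading); over 22 N (1.83 mm) is an overload. Below the pad the plate's stem sinks 1 mm for each 0.078 N until an overload stop inside, hidden and set anew each time (22 to 41 mm down), makes it rigid; pushing a ring drives it onto that stop. Let go, it rises again
- needle (a joint): angle of the dial needle, rad, clockwise from the first graduation: 0.1 rad for each mm that the stem has sunk, about 0.5 rad a ring. Starts at about 0.1 to 0.8 (the tare differs); goes on to 2.2 to 4.1 when the plate is pushed onto its stop. Graduations are 0.2 rad apart; the broad black target arc runs from 1.43 to 2.08. The stem is damped and settles in about 1 s
- scale: grey fixed dial spring scale, origin under the spindle axis, 0 to 10 mm above the worktop (levelling feet). Housing: 116 mm in x, -53 to +168 mm in y, 66 mm high, a collar of radius 16 mm, 72 mm high round the plate's stem. The round 88 mm white dial lies 110 mm to +y of the spindle, sloped toward -x (the robot), rim up to 125 mm high
- board: black plastic board, fixed, 70 x 300 x 8 mm, long way along its y; origin under its centre on the worktop. The four rings lie on it in a row about 72 mm apart
- ring_0: plain metal ring weight, identical to the other three: outside diameter 38, thickness 14, bore 14 mm, about 40 g (each a little different). Lies flat on the board at the start. Origin: centre of its underside, z up along the bore
- ring_1: plain metal ring weight, identical to the other three: outside diameter 38, thickness 14, bore 14 mm, about 40 g (each a little different). Lies flat on the board at the start. Origin: centre of its underside, z up along the bore
- ring_2: plain metal ring weight, identical to the other three: outside diameter 38, thickness 14, bore 14 mm, about 40 g (each a little different). Lies flat on the board at the start. Origin: centre of its underside, z up along the bore
- ring_3: plain metal ring weight, identical to the other three: outside diameter 38, thickness 14, bore 14 mm, about 40 g (each a little different). Lies flat on the board at the start. Origin: centre of its underside, z up along the bore
- bottle: bystander: small brown medicine bottle with white cap, diameter 35, height 71 mm; origin under its centre
- vial: bystander: small sample vial with screw cap, diameter 23, height 51 mm; origin under its centre
- tape: bystander: flat roll of tape, diameter 62, height 20 mm; origin under its centre
Not all that is in view belongs to the job. Leave any pink or yellow look-alike of the ring_2 alone. What is shaped like the ring_1 but orange is not meant.

How it is judged:
On the way, in this order (a step that is already met when the one before it is completed fails the run):
1. a first ring is home on the loading plate and let go (((horizontal distance between ring_0 and seat below 0.004 m and z of ring_0 in the frame of seat between -0.0015 and 0.0015 m and angle between ring_0's own z axis and vertical below 0.1 rad) or (horizontal distance between ring_1 and seat below 0.004 m and z of ring_1 in the frame of seat between -0.0015 and 0.0015 m and angle between ring_1's own z axis and vertical below 0.1 rad) or (horizontal distance between ring_2 and seat below 0.004 m and z of ring_2 in the frame of seat between -0.0015 and 0.0015 m and angle between ring_2's own z axis and vertical below 0.1 rad) or (horizontal distance between ring_3 and seat below 0.004 m and z of ring_3 in the frame of seat between -0.0015 and 0.0015 m and angle between ring_3's own z axis and vertical below 0.1 rad)) and not (contact force between the fingers and ring_0 above 0.05 N) and not (contact force between the fingers and ring_1 above 0.05 N) and not (contact force between the fingers and ring_2 above 0.05 N) and not (contact force between the fingers and ring_3 above 0.05 N)), for 0.2 s.
2. a second ring is home on the first and let go (all of step 1 and ((horizontal distance between ring_0 and seat below 0.004 m and z of ring_0 in the frame of seat between 0.0125 and 0.0155 m and angle between ring_0's own z axis and vertical below 0.1 rad) or (horizontal distance between ring_1 and seat below 0.004 m and z of ring_1 in the frame of seat between 0.0125 and 0.0155 m and angle between ring_1's own z axis and vertical below 0.1 rad) or (horizontal distance between ring_2 and seat below 0.004 m and z of ring_2 in the frame of seat between 0.0125 and 0.0155 m and angle between ring_2's own z axis and vertical below 0.1 rad) or (horizontal distance between ring_3 and seat below 0.004 m and z of ring_3 in the frame of seat between 0.0125 and 0.0155 m and angle between ring_3's own z axis and vertical below 0.1 rad))), for 0.2 s.
At the end, for the whole second after the job is handed in: Two or three rings sit home on the spindle, stacked flat without gaps (each within 1.5 mm of its level, within 4 mm of the axis, level within 0.1 rad); the needle rests between 1.40 and 2.11 rad, that is in the broad arc (1.43 to 2.08) within 0.03; every other ring lies within 30 mm of where it lay (((horizontal distance between ring_0 and seat below 0.004 m and z of ring_0 in the frame of seat between -0.0015 and 0.0015 m and angle between ring_0's own z axis and vertical below 0.1 rad) or (horizontal distance between ring_1 and seat below 0.004 m and z of ring_1 in the frame of seat between -0.0015 and 0.0015 m and angle between ring_1's own z axis and vertical below 0.1 rad) or (horizontal distance between ring_2 and seat below 0.004 m and z of ring_2 in the frame of seat between -0.0015 and 0.0015 m and angle between ring_2's own z axis and vertical below 0.1 rad) or (horizontal distance between ring_3 and seat below 0.004 m and z of ring_3 in the frame of seat between -0.0015 and 0.0015 m and angle between ring_3's own z axis and vertical below 0.1 rad)) and ((horizontal distance between ring_0 and seat below 0.004 m and z of ring_0 in the frame of seat between 0.0125 and 0.0155 m and angle between ring_0's own z axis and vertical below 0.1 rad) or (horizontal distance between ring_1 and seat below 0.004 m and z of ring_1 in the frame of seat between 0.0125 and 0.0155 m and angle between ring_1's own z axis and vertical below 0.1 rad) or (horizontal distance between ring_2 and seat below 0.004 m and z of ring_2 in the frame of seat between 0.0125 and 0.0155 m and angle between ring_2's own z axis and vertical below 0.1 rad) or (horizontal distance between ring_3 and seat below 0.004 m and z of ring_3 in the frame of seat between 0.0125 and 0.0155 m and angle between ring_3's own z axis and vertical below 0.1 rad)) and ((horizontal distance between ring_0 and seat below 0.004 m and z of ring_0 in the frame of seat between -0.0015 and 0.0015 m and angle between ring_0's own z axis and vertical below 0.1 rad) or (horizontal distance between ring_0 and seat below 0.004 m and z of ring_0 in the frame of seat between 0.0125 and 0.0155 m and angle between ring_0's own z axis and vertical below 0.1 rad) or (horizontal distance between ring_0 and seat below 0.004 m and z of ring_0 in the frame of seat between 0.0265 and 0.0295 m and angle between ring_0's own z axis and vertical below 0.1 rad) or distance of ring_0 from where it was at the start of the episode below 0.03 m) and ((horizontal distance between ring_1 and seat below 0.004 m and z of ring_1 in the frame of seat between -0.0015 and 0.0015 m and angle between ring_1's own z axis and vertical below 0.1 rad) or (horizontal distance between ring_1 and seat below 0.004 m and z of ring_1 in the frame of seat between 0.0125 and 0.0155 m and angle between ring_1's own z axis and vertical below 0.1 rad) or (horizontal distance between ring_1 and seat below 0.004 m and z of ring_1 in the frame of seat between 0.0265 and 0.0295 m and angle between ring_1's own z axis and vertical below 0.1 rad) or distance of ring_1 from where it was at the start of the episode below 0.03 m) and ((horizontal distance between ring_2 and seat below 0.004 m and z of ring_2 in the frame of seat between -0.0015 and 0.0015 m and angle between ring_2's own z axis and vertical below 0.1 rad) or (horizontal distance between ring_2 and seat below 0.004 m and z of ring_2 in the frame of seat between 0.0125 and 0.0155 m and angle between ring_2's own z axis and vertical below 0.1 rad) or (horizontal distance between ring_2 and seat below 0.004 m and z of ring_2 in the frame of seat between 0.0265 and 0.0295 m and angle between ring_2's own z axis and vertical below 0.1 rad) or distance of ring_2 from where it was at the start of the episode below 0.03 m) and ((horizontal distance between ring_3 and seat below 0.004 m and z of ring_3 in the frame of seat between -0.0015 and 0.0015 m and angle between ring_3's own z axis and vertical below 0.1 rad) or (horizontal distance between ring_3 and seat below 0.004 m and z of ring_3 in the frame of seat between 0.0125 and 0.0155 m and angle between ring_3's own z axis and vertical below 0.1 rad) or (horizontal distance between ring_3 and seat below 0.004 m and z of ring_3 in the frame of seat between 0.0265 and 0.0295 m and angle between ring_3's own z axis and vertical below 0.1 rad) or distance of ring_3 from where it was at the start of the episode below 0.03 m) and value of joint needle between 1.4 and 2.11 rad and velocity of joint needle between -0.1 and 0.1 rad/s); the robot touches nothing.
It fails at once if the loading plate or its spindle is loaded with more than 22 N (overload pad in by over 1.83 mm) (value of joint plate above 0.00183333 m).
It fails at once if the bottle is shifted by more than 20 mm (distance of bottle from where it was at the start of the episode above 0.02 m).
It fails at once if the vial is shifted by more than 20 mm (distance of vial from where it was at the start of the episode above 0.02 m).
It fails at once if the tape is shifted by more than 20 mm (distance of tape from where it was at the start of the episode above 0.02 m).
It also fails if it takes over 72 s, if anything falls off the work surface, if the arm or the gripper's body presses on something with over 40 N, if the wrist force passes 120 N, or if a joint passes its speed limit or range.

### The arm

A 6-joint arm with a two-finger parallel gripper is mounted at the origin on a cart in front of the work surface, level with it; the furniture and walls round the work are solid. World frame = base frame: x ahead of the robot, y to its left, z up, the work surface at z = 0. Lengths are in m, angles in rad, forces in N, time in s.
With the tool pointing down it reaches from about 0.3 to 0.85 m from the base axis. Payload 5.4 kg.
Tool frame: the origin (TCP) lies between the finger pads; the fingertips stand 19 mm ahead of it and the grasp point (between the pads) is the TCP; z points along the fingers, y is the line along which they close (so a half turn about z gives the same grasp; the last joint's range is limited). The gripper opens to 85 mm and grips with 20 to 120 N. Pads are 22 mm wide; open, the fingers measure 114 mm over their backs; the gripper's body (76 mm by 85 mm) begins 54 mm behind the grasp point. The pads swing forward as they close: fully open they stand 13 mm farther back than shut.
Start: joints at [1.104, 0.158, 1.597, -0, 1.386, -0.21], TCP at [0.146, 0.556, 0.25] pointing down, gripper open.
Joint ranges: [-2.91, 2.91], [-0.94, 2.29], [0.18, 2.7], [-1.29, 4.43], [0.17, 2.64], [-3, 3]. Speed limits (rad/s): [2.57, 2.57, 3.14, 3.14, 3.14, 3.14].

### API

Orientations are given as a unit quaternion [w, x, y, z].
In Python, from rig import robot gives the robot as it stands.
- The arm moves only by the tool apply_moves, never from a script. Its argument "steps" is a list of rows, each a list of 6 numbers: the shift along the tool's x, y, z in mm, then the turn, a rotation vector about the tool's x, y, z in rad. In form: [[x, y, z, ax, ay, az], ...]. A call has 1 to 10 rows; each row is the pose to reach, as a shift and turn from the pose commanded when the call began, along the tool's axes at that moment; what a row does not reach only later rows make up. A row lasts 1/10 s, in which the tool goes at most 50 mm and 8.59 degrees, less where a joint would pass 70% of its speed; a pose out of reach is approached as far as the arm can. A call with a gripper value outside its range is refused whole. "claw" is the closure, from 0 (fully open) to 1 (shut), set as the call begins (left out, the last holds). The fingers move at their own pace and stop on an object; "force" is the grip in N (left out, the last holds). Time passes only in rows, so rows that repeat a pose let the fingers close. It gives the time, the measured TCP pose, the force, the opening and the grip force at its end, in the units of the state.
- robot.get_state(): the state, without advancing time (a new reading comes with each control period).
- robot.grab_frame(name): name is "side" or "top" or "wrist"; returns a dict with "img" (384x512x3 uint8, red, green, blue), "mtx" (3x3 intrinsics, pixels), "R" (3x3) and "t" (3): a world point X has camera coordinates R X + t. Camera axes: x right, y down, z forward; pixel columns grow to the right and rows downward; lengths in m; the calibration is good to about 2 mm. A picture is of the moment at which its call begins. There is no depth.
- robot.job_done(): hands the job in; it is judged then, once.
Trained networks look in a picture, given as the dict that the camera call returned (one of the last four; its "shot" number tells which), for a name from the list of things; names that differ only in an ending like _2 or _b are one class to them, and where a whole thing is asked for, a point or a joint stands for the part that bears it (a point fixed in the world has none). Each returns a list of dicts, best first, with "score" (0 to 1); they miss things now and then, are a little off and sometimes report something else, mostly with a low value. They report only what shows in the picture. A call takes as long as a camera call. They do not tell look-alikes from the thing itself.
- robot.boxes_of(picture, query): "xyz" ([x, y, z] in m, in the coordinates of the camera as it stood for that picture, good to about 4 mm: the middle of the surface that is visible of it).
- robot.cut_out(picture, query): "region" (384x512 bool, what is visible of it).
The state is a dict: "clock": time; "q": joint angles; "dq": joint speeds; "joint_torque": joint torques, N m; "tcp_pos": TCP position; "ee_rot": TCP orientation; "wrist_force": force on the tool from outside, world axes, zero at the start; "wrist_torque": the same for the moment, N m; "grip_width": opening from 0.0 (shut) to 1.0 (fully open); "grip_force": force on a finger pad.
Only numpy, scipy, OpenCV 4.12 (cv2) and the standard library are available. Lean on these libraries where they do the work, as an engineer would, in place of code of your own. Each camera call takes 0.05 s, during which the arm holds its last target. There are 200 camera calls.

## Working session

There is one attempt and no reset: what is moved stays moved. The work goes in short steps, Python scripts to look and compute and a tool call to move; the robot and the scene stay as the last step left them, time stands still between calls to the robot, and variables do not carry over. Pictures are saved under pics/ and viewed, at most 10 in all, crops included, and the job is handed in when it is done.

Besides the shell and the picture viewer there is one more tool, called as name(argument=value, ...), one argument or row to a line, values as JSON. apply_moves: Moves the arm, as the interface text tells. Its arguments: {"type":"object","properties":{"steps":{"type":"array","items":{"type":"array","items":{"type":"number"}}},"claw":{"type":"number"},"force":{"type":"number"}},"required":["steps"]}

```bash
mkdir -p pics; cat > h.py <<'E'
import numpy as np, cv2
from rig import robot
def save(p,n): cv2.imwrite('pics/'+n,cv2.cvtColor(p['img'],cv2.COLOR_RGB2BGR))
def w(p,xyz): return p['R'].T@(np.array(xyz)-p['t'])
def ray(p,u,v,z):
    d=p['R'].T@np.linalg.inv(p['mtx'])@np.array([u,v,1.]); c=-p['R'].T@p['t']
    return c+d*(z-c[2])/d[2]
def proj(p,X):
    c=p['mtx']@(p['R']@np.array(X)+p['t']); return c[:2]/c[2]
E
python3 - <<'E'
from h import *
np.set_printoptions(precision=4,suppress=True)
s=robot.get_state(); print({k:np.round(v,3) for k,v in s.items()})
ims=[]
for n in ['top','side']:
    p=robot.grab_frame(n); ims.append(p['img']); print(n,'cam',-p['R'].T@p['t'])
    for q in ['ring_0','scale','spindle_tip','seat','bottle','vial','tape','board','needle']:
        for b in robot.boxes_of(p,q)[:6]:
            X=w(p,b['xyz']); print(q,round(b['score'],2),X,proj(p,X).round())
im=np.vstack(ims); im=cv2.resize(im,(400*1,600)) if 0 else im
for n,i in zip(['top','side'],ims): cv2.imwrite(f'pics/{n}0.png',cv2.cvtColor(i,cv2.COLOR_RGB2BGR))
E
```

```text
{'clock': np.float64(0.0), 'q': array([ 1.104,  0.159,  1.598,  0.   ,  1.386, -0.21 ]), 'dq': array([ 0.002, -0.002,  0.002, -0.   ,  0.001, -0.001]), 'joint_torque': array([ -0.001, -39.6  , -33.143,  -0.   ,   0.009,  -0.   ]), 'tcp_pos': array([0.146, 0.556, 0.249]), 'ee_rot': array([-0.   ,  0.128,  0.992, -0.001]), 'wrist_force': array([-0.199, -0.105, -0.783]), 'wrist_torque': array([-0.016, -0.024,  0.019]), 'grip_force': np.float64(0.0), 'grip_width': np.float64(0.998)}
top cam [0.4742 0.3401 1.0638]
ring_0 0.67 [0.368  0.4861 0.0125] [210. 266.]
ring_0 0.6 [0.4403 0.1387 0.0226] [326. 241.]
ring_0 0.58 [0.3955 0.547  0.0116] [190. 257.]
ring_0 0.55 [0.4529 0.3631 0.0228] [251. 237.]
scale 0.73 [0.6405 0.2663 0.0754] [284. 172.]
spindle_tip 0.67 [0.6334 0.2032 0.1243] [308. 172.]
bottle 0.33 [0.6347 0.2079 0.1247] [307. 171.]
vial 0.5 [0.4481 0.2776 0.0199] [280. 239.]
tape 0.72 [0.3658 0.1132 0.0149] [335. 266.]
board 0.58 [0.4503 0.2482 0.0095] [289. 238.]
needle 0.67 [0.6382 0.2079 0.1274] [307. 170.]
side cam [ 0.2841 -0.5288  0.7624]
ring_0 0.67 [0.4441 0.2011 0.0188] [222. 281.]
ring_0 0.58 [0.4527 0.2716 0.0252] [218. 259.]
ring_0 0.56 [0.4478 0.3522 0.0202] [208. 241.]
ring_0 0.53 [0.4376 0.1317 0.0232] [227. 302.]
ring_0 0.49 [0.3668 0.1005 0.0189] [199. 322.]
ring_0 0.44 [0.3895 0.5442 0.0168] [173. 205.]
scale 0.64 [0.601  0.3083 0.0785] [270. 221.]
tape 0.72 [0.3658 0.1005 0.0196] [198. 322.]
board 0.86 [0.4476 0.221  0.0063] [221. 279.]
```

View pics/top0.png

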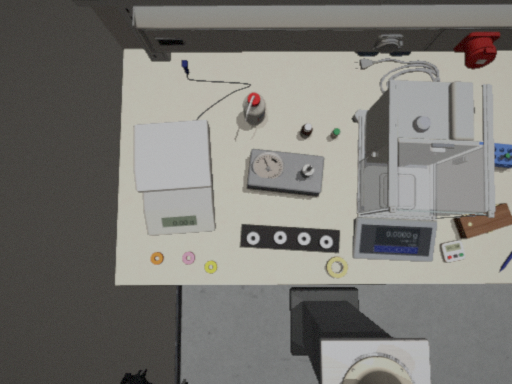

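View pics/side0.png

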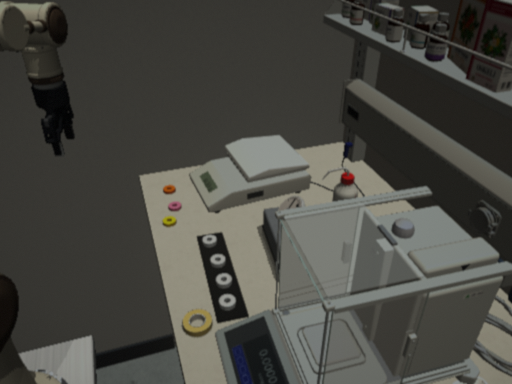

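The top view shows the board's four rings at pixels (253,238), (280,238), (304,239) and (326,242). The spindle is at (308,171) and the dial at (267,165). The bottle and vial stand behind the scale at (307,131) and (336,133), and the tape is at (337,267). The orange, pink and yellow rings on the left are decoys. I'll move over the board with the fingers closing along x.

apply_moves(
  steps=[
    [-374,-228,-50,0,0,1.314],
    [-374,-228,-50,0,0,1.314],
    [-374,-228,-50,0,0,1.314],
    [-374,-228,-50,0,0,1.314],
    [-374,-228,-50,0,0,1.314],
    [-374,-228,-50,0,0,1.314],
    [-374,-228,-50,0,0,1.314],
    [-374,-228,-50,0,0,1.314],
    [-374,-228,-50,0,0,1.314],
    [-374,-228,-50,0,0,1.314],
  ],
  claw=0,
)

```text
clock: 2.0
tcp_pos: [0.453, 0.2372, 0.3011]
ee_rot: [0.001, 0.71, 0.704, 0.001]
wrist_force: [-0.9, 1.0, 0.0]
grip_width: 1.004
grip_force: 0.0
```

```bash
python3 - <<'E'
from h import *
np.set_printoptions(precision=4,suppress=True)
s=robot.get_state(); print(s['clock'],s['tcp_pos'],s['ee_rot'],s['q'],s['wrist_force'])
p=robot.grab_frame('wrist'); save(p,'w1.png'); print('cam',-p['R'].T@p['t']); print(p['R'],p['mtx'])
for q in ['ring_0','scale','spindle_tip','needle','board']:
    for b in robot.boxes_of(p,q)[:6]:
        X=w(p,b['xyz']); print(q,round(b['score'],2),X,proj(p,X).round())
for b in robot.cut_out(p,'ring_0'):
    v,u=np.where(b['region']); print(b['score'],u.mean(),v.mean(),len(u),ray(p,u.mean(),v.mean(),.018))
E
```

```text
2.0 [0.453  0.2372 0.3011] [0.0012 0.7099 0.7043 0.0006] [ 0.2466 -0.0409  1.7051 -0.0015  1.4752  0.2545] [-0.9092  1.0043  0.0177]
cam [0.4533 0.307  0.4239]
[[ 1.     -0.0073  0.0031]
 [-0.0079 -0.9616  0.2744]
 [ 0.001  -0.2744 -0.9616]] [[274.4477   0.     250.4957]
 [  0.     274.4477 191.9996]
 [  0.       0.       1.    ]]
ring_0 0.89 [0.4489 0.2095 0.0253] [247. 182.]
ring_0 0.87 [0.4417 0.1469 0.0211] [243. 220.]
ring_0 0.67 [0.6562 0.3208 0.1004] [431.  99.]
ring_0 0.66 [0.4535 0.3617 0.0192] [249.  72.]
ring_0 0.62 [0.4538 0.2822 0.0204] [250. 132.]
scale 0.7 [0.637  0.2832 0.0773] [398. 133.]
scale 0.4 [0.3718 0.1128 0.0198] [200. 240.]
spindle_tip 0.8 [0.6411 0.2096 0.1268] [415. 201.]
needle 0.56 [0.6537 0.3197 0.1025] [429. 100.]
board 0.91 [0.452  0.2747 0.0074] [249. 136.]
0.89 248.14162348877375 73.0811744386874 579 [0.4518 0.3604 0.018 ]
0.87 242.11111111111111 220.6848072562358 441 [0.4401 0.144  0.018 ]
0.84 249.50411522633746 133.76954732510288 486 [0.4529 0.279  0.018 ]
0.73 449.30674846625766 242.39877300613497 489 [0.7766 0.1032 0.018 ]
0.37 196.73276776246024 238.44538706256628 943 [0.3664 0.1139 0.018 ]
```

View pics/w1.png

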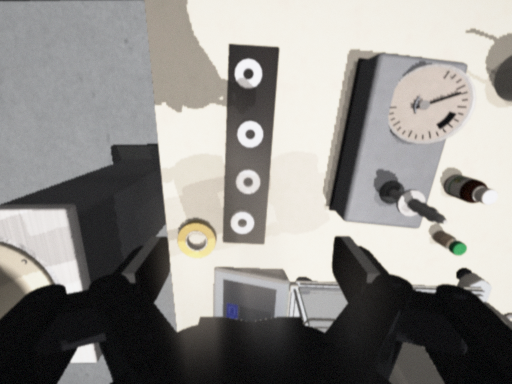

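The wrist view shows the four board rings at (248,73), (250,134), (248,182) and (242,222), and the spindle leaning right near (408,200). The needle points to about (462,95), and the black arc is at (447,121). I'll go down over the third ring.

apply_moves(
  steps=[
    [-28,-4,-10,0,0,0.006],
    [-28,-4,40,0,0,0.006],
    [-28,-4,90,0,0,0.006],
    [-28,-4,140,0,0,0.006],
    [-28,-4,190,0,0,0.006],
    [-28,-4,210,0,0,0.006],
    [-28,-4,210,0,0,0.006],
    [-28,-4,210,0,0,0.006],
  ],
  claw=0.35,
)

```text
clock: 3.15
tcp_pos: [0.4461, 0.2133, 0.0911]
ee_rot: [0.0, 0.709, 0.705, 0.0]
wrist_force: [0.2, -0.6, 1.0]
grip_width: 0.647
grip_force: 0.0
```

```bash
python3 - <<'E'
from h import *
np.set_printoptions(precision=4,suppress=True)
s=robot.get_state(); print(s['clock'],s['tcp_pos'],s['ee_rot'],s['wrist_force'],s['grip_width'])
p=robot.grab_frame('wrist'); save(p,'w2.png'); print('cam',-p['R'].T@p['t'])
for b in robot.cut_out(p,'ring_0'):
    m=b['region'].astype(np.uint8); v,u=np.where(m); c,_=cv2.findContours(m,0,2)
    e=cv2.fitEllipse(max(c,key=len)) if len(max(c,key=len))>5 else None
    print(b['score'],u.mean(),v.mean(),len(u),ray(p,u.mean(),v.mean(),.022),e)
print('tcp pix',proj(p,s['tcp_pos']),proj(p,s['tcp_pos']+[0,0,-.07]))
E
```

```text
3.15 [0.4461 0.2133 0.0911] [0.0002 0.7088 0.7054 0.0004] [ 0.1637 -0.6238  1.0253] 0.6471309620569422
cam [0.4464 0.2829 0.214 ]
0.95 242.5775462962963 288.47106481481484 1728 [0.4397 0.1473 0.022 ] ((242.6811065673828, 288.4517822265625), (46.708709716796875, 46.816165924072266), 105.09334564208984)
0.89 254.7161789066814 214.2440640530094 1811 [0.4495 0.2111 0.022 ] ((254.7046356201172, 214.1739959716797), (48.82073211669922, 49.54341506958008), 171.83486938476562)
0.63 261.06049325267566 119.24476500697999 2149 [0.4538 0.2794 0.022 ] ((260.9278869628906, 119.30961608886719), (53.8514518737793, 55.72330093383789), 12.713079452514648)
0.63 257.718715393134 8.816168327796234 903 [0.4514 0.3447 0.022 ] ((257.7995300292969, -10.17127513885498), (56.63071060180664, 63.61444091796875), 1.0175951719284058)
tcp pix [250.1243 258.7178] [250.0996 211.0906]
```

View pics/w2.png

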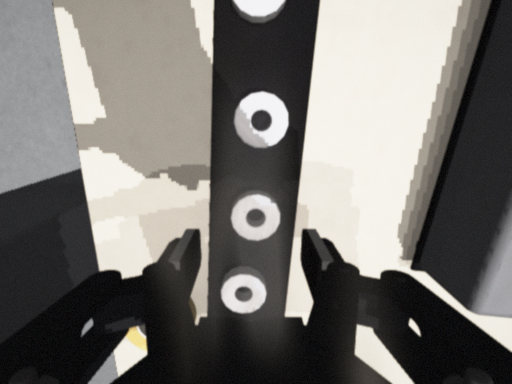

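The ring is centred between the fingers at (255,214). I'll correct by +3 mm in x and −2 mm in y, descend and grip.

apply_moves(
  steps=[
    [-2,3,30,0,0,0],
    [-2,3,55,0,0,0],
    [-2,3,63,0,0,0],
    [-2,3,63,0,0,0],
    [-2,3,63,0,0,0],
  ],
)

```text
clock: 3.75
tcp_pos: [0.4503, 0.211, 0.029]
ee_rot: [0.001, 0.709, 0.705, 0.001]
wrist_force: [0.6, -0.3, 0.0]
grip_width: 0.648
grip_force: 0.0
```

apply_moves(
  steps=[
    [0,0,0,0,0,0],
    [0,0,0,0,0,0],
    [0,0,0,0,0,0],
    [0,0,0,0,0,0],
    [0,0,0,0,0,0],
    [0,0,0,0,0,0],
  ],
  claw=0.9,
  force=70,
)

```text
clock: 4.35
tcp_pos: [0.4504, 0.211, 0.0295]
ee_rot: [0.001, 0.709, 0.705, 0.001]
wrist_force: [-2.9, -0.4, 10.0]
grip_width: 0.407
grip_force: 68.8
```

apply_moves(
  steps=[
    [0,0,-40,0,0,0],
    [0,0,-90,0,0,0],
    [0,0,-140,0,0,0],
    [0,0,-190,0,0,0],
    [0,20,-235,0,0,0],
    [0,70,-255,0,0,0],
    [0,120,-255,0,0,0],
    [-2,170,-255,0,0,0],
    [-2,185,-255,0,0,0],
    [-2,185,-255,0,0,0],
  ],
)

```text
clock: 5.35
tcp_pos: [0.6356, 0.2068, 0.2819]
ee_rot: [0.0, 0.71, 0.705, 0.0]
wrist_force: [-1.2, 0.6, -1.2]
grip_width: 0.403
grip_force: 70.2
```

```bash
python3 - <<'E'
from h import *
np.set_printoptions(precision=4,suppress=True)
s=robot.get_state(); print(s['clock'],s['tcp_pos'],s['ee_rot'],s['wrist_force'],s['grip_width'])
p=robot.grab_frame('wrist'); save(p,'w3.png'); print('cam',-p['R'].T@p['t'])
print('tcp',proj(p,s['tcp_pos']),proj(p,s['tcp_pos']+[0,0,-.01]))
for q in ['ring_0','spindle_tip','scale']:
    for b in robot.boxes_of(p,q)[:5]:
        X=w(p,b['xyz']); print(q,round(b['score'],2),X,proj(p,X).round())
t=robot.grab_frame('top')
for q in ['spindle_tip','scale']:
    for b in robot.boxes_of(t,q)[:5]:
        X=w(t,b['xyz']); print('top',q,round(b['score'],2),X,proj(t,X).round())
E
```

```text
5.35 [0.6356 0.2068 0.2819] [0.0001 0.7097 0.7045 0.    ] [-1.2158  0.5697 -1.2107] 0.4034490525354505
cam [0.6362 0.2764 0.4047]
tcp [250.1135 258.7343] [250.121  249.2489]
ring_0 0.96 [0.4541 0.3596 0.0154] [108.  47.]
ring_0 0.88 [0.4427 0.1493 0.0229] [119. 205.]
ring_0 0.87 [0.4534 0.2817 0.02  ] [114. 111.]
ring_0 0.64 [0.6323 0.2061 0.2777] [244. 256.]
spindle_tip 0.91 [0.6414 0.215  0.1181] [256. 174.]
spindle_tip 0.55 [0.6589 0.3158 0.1055] [272.  73.]
scale 0.81 [0.6487 0.2785 0.0795] [261. 112.]
scale 0.23 [0.3716 0.1133 0.0187] [ 77. 227.]
top scale 0.86 [0.6379 0.2764 0.0755] [281. 173.]
```

View pics/w3.png

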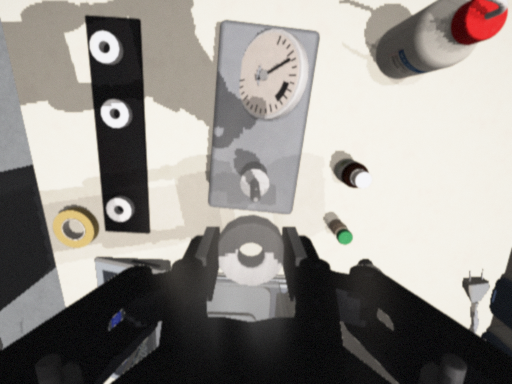

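The gripped ring's bore is at (250,247). The plate disc is at (255,183), with the spindle pointing toward the camera down to about (254,198). I'll enlarge this area.

```bash
python3 - <<'E'
import cv2
i=cv2.imread('pics/w3.png')[155:275,200:310]; cv2.imwrite('pics/w3c.png',cv2.resize(i,None,fx=5,fy=5,interpolation=cv2.INTER_CUBIC))
E
```

```text
(no output)
```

View pics/w3c.png

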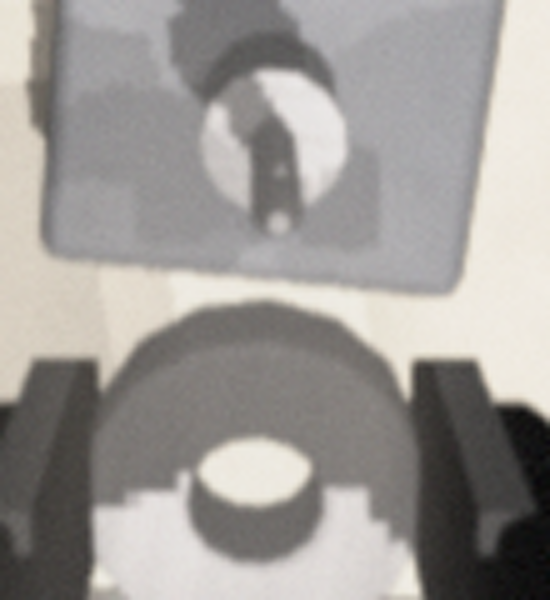

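```bash
cat >> h.py <<'E'
from scipy.optimize import least_squares
def spindle(p,seat,tip):
    f=lambda S: np.r_[proj(p,S)-seat, proj(p,S+[0,0,.057])-tip]
    r=least_squares(f,[.63,.2,.11]); return r.x,r.fun
E
python3 - <<'E'
from h import *
np.set_printoptions(precision=4,suppress=True)
s=robot.get_state(); p=robot.grab_frame('wrist')
print(spindle(p,[254.8,183.],[255.8,199.4])); print(s['tcp_pos'],s['wrist_force'])
for h in (.117,.13): print(ray(p,254.8,183,h),ray(p,255.8,199.4,h+.057))
print('ring',ray(p,251.2,255.4,s['tcp_pos'][2]-.0075))
E
```

```text
(array([0.6378, 0.2083, 0.1286]), array([-0.0544,  0.0036,  0.0439, -0.0029]))
[0.633  0.2079 0.283 ] [ 0.1817  0.6401 -0.0249]
[0.6381 0.2054 0.117 ] [0.638  0.2047 0.174 ]
[0.6379 0.2087 0.13  ] [0.6378 0.2088 0.187 ]
ring [0.6336 0.2055 0.2755]
```

apply_moves(
  steps=[
    [1.5,2,-10,0,0,0],
    [3,4,10,0,0,0],
    [3,4,40,0,0,0],
    [3,4,58,0,0,0],
    [3,4,58,0,0,0],
    [3,4,58,0,0,0],
    [3,4,58,0,0,0],
  ],
)

```text
clock: 6.45
tcp_pos: [0.6389, 0.2107, 0.2268]
ee_rot: [0.001, 0.709, 0.705, 0.001]
wrist_force: [1.0, -0.1, 1.4]
grip_width: 0.403
grip_force: 70.2
```

```bash
python3 - <<'E'
from h import *
np.set_printoptions(precision=4,suppress=True)
for k in range(3):
    s=robot.get_state(); print(s['clock'],s['tcp_pos'],s['wrist_force'])
    p=robot.grab_frame('wrist'); print('cam',-p['R'].T@p['t'])
cv2.imwrite('pics/w4.png',cv2.resize(cv2.cvtColor(p['img'],cv2.COLOR_RGB2BGR)[165:285,190:310],None,fx=5,fy=5,interpolation=cv2.INTER_CUBIC))
E
```

```text
6.45 [0.6389 0.2107 0.2268] [ 0.968  -0.1414  1.3869]
cam [0.639  0.2802 0.3497]
6.5 [0.6389 0.2107 0.2267] [-0.15   -0.7518  0.1505]
cam [0.6389 0.2802 0.3496]
6.55 [0.6388 0.2106 0.2264] [-0.1737 -0.8574 -0.5902]
cam [0.6389 0.2802 0.3493]
```

View pics/w4.png

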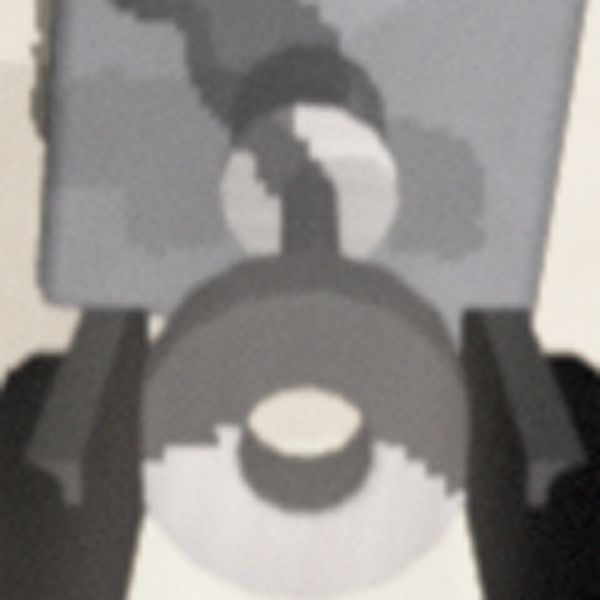

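The bore is at crop (306,454). The disc centre is at about (310,188) and the spindle column at x≈310, so it is nearly aligned. I'll solve for y jointly from both views.

```bash
python3 - <<'E'
from h import *
np.set_printoptions(precision=4,suppress=True)
p=robot.grab_frame('wrist'); s=robot.get_state(); print(s['tcp_pos'])
def cam(c): q=dict(p); q['t']=-p['R']@np.array(c); return q
a=cam([.6362,.2764,.4047]); b=cam([.6389,.2802,.3493])
dep=lambda q,S:(q['R']@S+q['t'])[2]
def f(v):
    S=v[:3]; o=np.array([v[3],v[4],0])  # o: camera-pose error of a relative b
    return np.r_[proj(a,S+o)-[254.8,183], (proj(a,S+o+[0,0,.057])-[255.8,199.4]), proj(b,S)-[252,202.6],
     274.4*.032/dep(a,S)-29.0, 274.4*.032/dep(b,S)-35.3, np.r_[o[:2]]/.001]
for z0 in (.11,.13):
    r=least_squares(f,[.64,.205,z0,0,0]); print(r.x,r.fun)
T=np.array([.6388,.2106,.2264])
print('ring top',ray(b,251.2,255.8,T[2]-.0075),'bottom',ray(b,251.2,245.2,T[2]-.0215))
E
```

```text
[0.6384 0.2105 0.2256]
[0.6409 0.2032 0.1131 0.0003 0.    ] [-0.2326  0.5149 -0.1083 -0.3865  0.3017 -0.0348  0.216   0.0653  0.3336
  0.0437]
[0.6409 0.2032 0.1131 0.0003 0.    ] [-0.2326  0.5149 -0.1083 -0.3865  0.3017 -0.0348  0.216   0.0653  0.3336
  0.0437]
ring top [0.6393 0.2081 0.2189] bottom [0.6394 0.2072 0.2049]
```

apply_moves(
  steps=[
    [-14,1,0,0,0,0],
    [-28,1.5,0,0,0,0],
    [-28,1.5,23,0,0,0],
    [-28,1.5,23,0,0,0],
    [-28,1.5,23,0,0,0],
    [-28,1.5,23,0,0,0],
  ],
)

```text
clock: 7.25
tcp_pos: [0.6397, 0.1822, 0.2023]
ee_rot: [0.0, 0.709, 0.705, 0.0]
wrist_force: [0.0, -0.3, -0.1]
grip_width: 0.405
grip_force: 70.2
```

```bash
python3 - <<'E'
from h import *
np.set_printoptions(precision=4,suppress=True)
s=robot.get_state(); print(s['clock'],s['tcp_pos'],s['wrist_force'])
p=robot.grab_frame('wrist'); print('cam',-p['R'].T@p['t']); save(p,'w5f.png')
cv2.imwrite('pics/w5.png',cv2.resize(cv2.cvtColor(p['img'],cv2.COLOR_RGB2BGR)[125:275,190:310],None,fx=4,fy=4,interpolation=cv2.INTER_CUBIC))
E
```

```text
7.25 [0.6397 0.1822 0.2023] [ 0.0407 -0.3249 -0.0727]
cam [0.64   0.2518 0.3252]
```

View pics/w5.png

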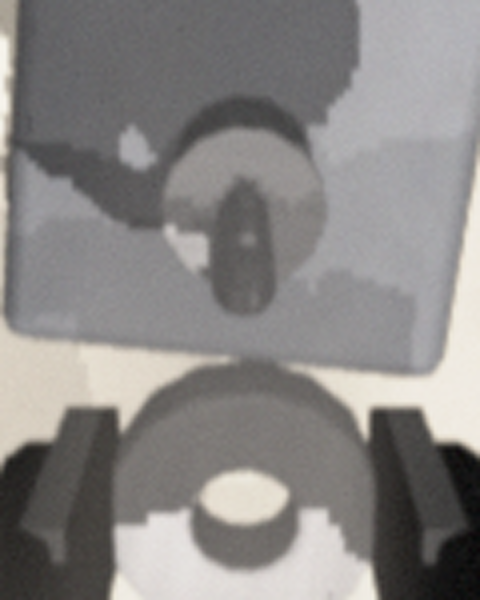

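The disc is centred at crop (244,204) and the spindle tip at about (244,300), just above the ring, so this is a cleaner fit.

```bash
python3 - <<'E'
from h import *
np.set_printoptions(precision=4,suppress=True)
p=robot.grab_frame('wrist'); s=robot.get_state(); print(s['tcp_pos'],-p['R'].T@p['t'])
p['t']=-p['R']@np.array([.6400,.2518,.3252])
print(spindle(p,[251.1,176.],[251.,200.]),spindle(p,[251.1,176.],[251.,198.5]))
for z in (.110,.115,.12): print(ray(p,251.1,176,z),ray(p,251,200,z+.057), (p['mtx'][0,0]*.032/(p['R']@ray(p,251.1,176,z)+p['t'])[2]))
E
```

```text
[0.6397 0.1825 0.2025] [0.64   0.252  0.3254]
(array([0.6405, 0.2091, 0.133 ]), array([-0.2879,  0.0047,  0.2076, -0.0034])) (array([0.6405, 0.207 , 0.1238]), array([-0.2743,  0.0046,  0.2013, -0.0034]))
[0.6408 0.204  0.11  ] [0.6404 0.2018 0.167 ] 39.90528962053032
[0.6407 0.2051 0.115 ] [0.6404 0.2034 0.172 ] 40.85451154299774
[0.6407 0.2062 0.12  ] [0.6404 0.205  0.177 ] 41.849991843753045
```

apply_moves(
  steps=[
    [0,0,-10,0,0,0],
    [10,0,-14,0,0,0],
    [20,0,-14,0,0,0],
    [26,0.5,-14,0,0,0],
    [26.5,0.5,-14,0,0,0],
    [26.5,0.5,-10,0,0,0],
    [26.5,0.5,-5,0,0,0],
    [26.5,0.5,0,0,0,0],
    [26.5,0.5,4,0,0,0],
    [26.5,0.5,4,0,0,0],
  ],
)

```text
clock: 8.35
tcp_pos: [0.6393, 0.2086, 0.196]
ee_rot: [-0.001, 0.709, 0.705, -0.001]
wrist_force: [0.4, -0.3, -1.2]
grip_width: 0.405
grip_force: 70.2
```

```bash
python3 - <<'E'
from h import *
np.set_printoptions(precision=4,suppress=True)
for k in range(2):
    s=robot.get_state(); print(s['clock'],s['tcp_pos'],s['wrist_force'])
    p=robot.grab_frame('wrist'); print('cam',-p['R'].T@p['t'])
save(p,'w6f.png')
cv2.imwrite('pics/w6.png',cv2.resize(cv2.cvtColor(p['img'],cv2.COLOR_RGB2BGR)[5:285,190:350],None,fx=3,fy=2.1,interpolation=cv2.INTER_CUBIC))
E
```

```text
8.35 [0.6393 0.2086 0.196 ] [ 0.3652 -0.2571 -1.2013]
cam [0.6401 0.2783 0.3189]
8.4 [0.6396 0.2087 0.1966] [-0.4569 -0.0793  0.0284]
cam [0.6402 0.2784 0.3195]
```

apply_moves(
  steps=[
    [0,0,4,0,0,0],
    [0,0,8,0,0,0],
    [0,0,11,0,0,0],
    [0,0,11,0,0,0],
  ],
)

```text
clock: 8.85
tcp_pos: [0.6394, 0.2089, 0.1854]
ee_rot: [-0.0, 0.709, 0.705, -0.001]
wrist_force: [0.3, -0.2, -0.5]
grip_width: 0.407
grip_force: 70.2
```

```bash
python3 - <<'E'
from h import *
np.set_printoptions(precision=4,suppress=True)
s=robot.get_state(); print(s['clock'],s['tcp_pos'],s['wrist_force'])
p=robot.grab_frame('wrist'); print('cam',-p['R'].T@p['t'])
save(p,'w6f.png')
i=cv2.cvtColor(p['img'],cv2.COLOR_RGB2BGR); a=cv2.resize(i[200:290,200:300],None,fx=4,fy=4,interpolation=cv2.INTER_CUBIC); b=cv2.resize(i[5:155,180:300],None,fx=3.2,fy=3.2,interpolation=cv2.INTER_CUBIC)
c=np.zeros((480,790,3),np.uint8); c[:360,:400]=a; c[:480,404:404+384]=b; cv2.imwrite('pics/w6.png',c)
E
```

```text
8.85 [0.6394 0.2089 0.1854] [ 0.2945 -0.236  -0.4875]
cam [0.6401 0.2785 0.3083]
```

View pics/w6.png

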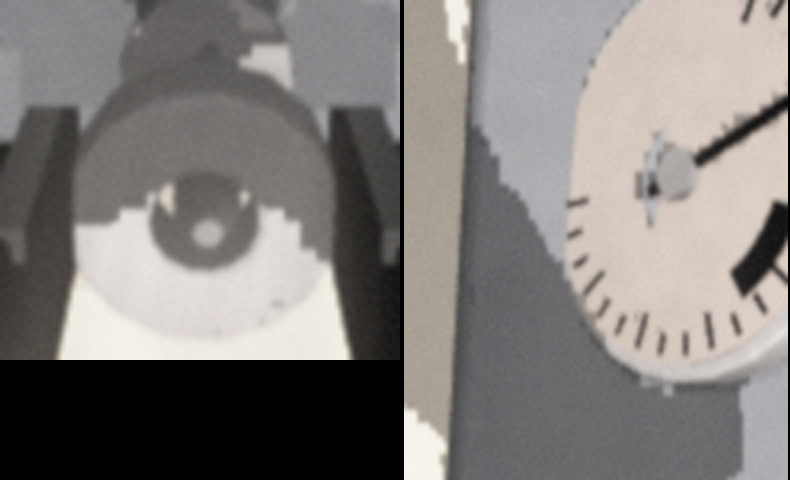

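The tip is at crop (209,234), inside the bore centred at (205,222), so the ring is over the spindle. I'll nudge it by +0.5/−1 mm and start pushing.

apply_moves(
  steps=[
    [-0.5,0.2,1,0,0,0],
    [-1,0.5,3,0,0,0],
    [-1,0.5,6,0,0,0],
    [-1,0.5,9,0,0,0],
    [-1,0.5,12,0,0,0],
    [-1,0.5,15,0,0,0],
    [-1,0.5,18,0,0,0],
    [-1,0.5,21,0,0,0],
    [-1,0.5,24,0,0,0],
  ],
)

```text
clock: 9.8
tcp_pos: [0.6405, 0.2081, 0.1622]
ee_rot: [0.0, 0.709, 0.705, 0.0]
wrist_force: [-0.4, 1.4, 1.3]
grip_width: 0.408
grip_force: 70.4
```

apply_moves(
  steps=[
    [0,0,2,0,0,0],
    [0,0,4,0,0,0],
    [0,0,6,0,0,0],
    [0,0,8,0,0,0],
    [0,0,10,0,0,0],
  ],
)

```text
clock: 10.3
tcp_pos: [0.6408, 0.208, 0.1528]
ee_rot: [0.0, 0.709, 0.705, 0.001]
wrist_force: [0.4, 1.8, 5.6]
grip_width: 0.406
grip_force: 70.7
```

apply_moves(
  steps=[
    [0.4,0,2,0,0,0],
    [0.8,0,4,0,0,0],
    [0.8,0,6,0,0,0],
    [0.8,0,8,0,0,0],
  ],
)

```text
clock: 10.7
tcp_pos: [0.6406, 0.2084, 0.1447]
ee_rot: [0.0, 0.709, 0.705, -0.0]
wrist_force: [-1.0, -1.2, 9.3]
grip_width: 0.407
grip_force: 71.3
```

apply_moves(
  steps=[
    [0,0,2,0,0,0],
    [0,0,4,0,0,0],
    [0,0,6,0,0,0],
  ],
)

```text
clock: 11.0
tcp_pos: [0.6405, 0.2084, 0.1383]
ee_rot: [0.0, 0.709, 0.705, -0.0]
wrist_force: [0.1, 0.1, 4.8]
grip_width: 0.408
grip_force: 70.8
```

apply_moves(
  steps=[
    [0,0,2,0,0,0],
    [0,0,4,0,0,0],
    [0,0,6,0,0,0],
  ],
)

```text
clock: 11.3
tcp_pos: [0.6403, 0.2085, 0.1322]
ee_rot: [0.0, 0.709, 0.705, -0.0]
wrist_force: [-0.6, 0.1, 6.0]
grip_width: 0.405
grip_force: 70.9
```

apply_moves(
  steps=[
    [0,0,1.5,0,0,0],
    [0,0,3,0,0,0],
    [0,0,4,0,0,0],
  ],
)

```text
clock: 11.6
tcp_pos: [0.6407, 0.2084, 0.129]
ee_rot: [0.0, 0.709, 0.705, 0.0]
wrist_force: [-0.9, -1.7, 8.1]
grip_width: 0.407
grip_force: 71.2
```

apply_moves(
  steps=[
    [0,0,1,0,0,0],
    [0,0,2,0,0,0],
    [0,0,3,0,0,0],
  ],
)

```text
clock: 11.9
tcp_pos: [0.6405, 0.2084, 0.1254]
ee_rot: [0.0, 0.709, 0.705, -0.0]
wrist_force: [0.3, 0.6, 5.1]
grip_width: 0.406
grip_force: 70.8
```

```bash
python3 - <<'E'
from h import *
np.set_printoptions(precision=4,suppress=True,linewidth=250)
s=robot.get_state(); print(s['clock'],s['tcp_pos'],s['wrist_force'])
p=robot.grab_frame('wrist'); save(p,'w7f.png')
g=p['img'].mean(2).astype(int)
print(np.c_[np.arange(244,330,2),g[244:330:2,238:268:2]])
for dz in range(0,50,5): print(dz,proj(p,[.6405,.2084-.0027,s['tcp_pos'][2]-.0075+dz/1000]).round(1),end=' ')
for b in robot.cut_out(p,'spindle_tip'):
    v,u=np.where(b['region']); print(b['score'],u.mean(),u.min(),u.max(),v.min(),v.max())
E
```

```text
11.9 [0.6405 0.2084 0.1254] [0.2637 0.6251 5.1316]
[[244 108 107 104  91  83  81  76  76  84  89  99 104 109 108 111]
 [246 110 102  82  79  79  77  82  80  78  79  91 103 108 108 111]
 [248 106  94  77  78  82  81  83  79  78  80  92  96  95 106 110]
 [250  95  87  77  80  85  78  79  85  82  81  93  95  89 108 111]
 [252  90  85  77  80  81  83  85  83  83  81  92  91  87 106 124]
 [254  90  85  83  82  80  82  86  88  81  83  85  88  88 134 195]
 [256  99  87  77  84  80  83  82  83  81  85  85  89  91 135 206]
 [258 121  83  84  80  83  81  81  78  83  86  86  90  92 154 205]
 [260 161  91  82  85  86  81  87  83  85  83  88  95 109 186 211]
 [262 209 116  84  87  85  84  87  88  86  88  85  97 149 205 217]
 [264 221 130  86  92  88  91  91  90  89  87  94 152 195 213 218]
 [266 220 126  84  88  90  90  93  92  90  89 109 199 211 215 215]
 [268 214 114  82  88  88  91  95  92  90  91 109 206 215 214 213]
 [270 215 109  86  87  90  94  93  92  90  89 106 204 213 214 216]
 [272 203 103  85  92  90  94  97  98  90  91 101 199 214 217 214]
 [274 205  94  89  90  93 100 105 104  93  9
[... 1340 characters left out ...]
9 229 227 229 227 228]
 [316 235 234 233 234 233 232 228 229 228 228 228 227 229 230 229]
 [318 217 228 232 231 233 231 231 227 228 226 225 221 219 195 190]
 [320  80 107 145 178 193 211 221 218 195 181 169 128 111  89  84]
 [322  41  46  54  60  73  92 109 105  88  83  75  72  75  73  74]
 [324  39  43  51  52  60  62  68  71  73  72  74  73  68  71  71]
 [326  40  42  49  52  60  59  67  70  70  74  71  71  69  69  72]
 [328  37  41  49  50  57  59  61  66  71  67  69  69  70  70  67]]
0 [250.1 256.2] 5 [250.1 261. ] 10 [250.1 266.3] 15 [250.1 271.9] 20 [250.1 277.9] 25 [250.1 284.4] 30 [250.1 291.5] 35 [250.1 299.1] 40 [250.1 307.5] 45 [250.1 316.6] 0.66 249.42585249801743 238 261 242 309
```

The tip now stands about 39 mm above the ring top, against 43 mm when home, so about 4 mm is left. I'll go in small steps.

apply_moves(
  steps=[
    [0,0,0.7,0,0,0],
    [0,0,1.5,0,0,0],
  ],
)

```text
clock: 12.2
tcp_pos: [0.6404, 0.2085, 0.1238]
ee_rot: [0.0, 0.709, 0.705, -0.0]
wrist_force: [0.8, -0.3, 5.5]
grip_width: 0.406
grip_force: 70.8
```

apply_moves(
  steps=[
    [0,0,0.5,0,0,0],
    [0,0,1,0,0,0],
  ],
)

```text
clock: 12.4
tcp_pos: [0.6403, 0.2086, 0.1227]
ee_rot: [0.0, 0.709, 0.705, -0.0]
wrist_force: [0.2, -1.0, 5.2]
grip_width: 0.405
grip_force: 70.8
```

apply_moves(
  steps=[
    [0,0,0.3,0,0,0],
    [0,0,0.6,0,0,0],
  ],
)

```text
clock: 12.6
tcp_pos: [0.6403, 0.2086, 0.1224]
ee_rot: [0.0, 0.709, 0.705, -0.0]
wrist_force: [-0.8, -2.0, 6.9]
grip_width: 0.409
grip_force: 71.0
```

apply_moves(
  steps=[
    [0,0,0.3,0,0,0],
    [0,0,0.3,0,0,0],
  ],
)

```text
clock: 12.8
tcp_pos: [0.6403, 0.2085, 0.1223]
ee_rot: [0.0, 0.709, 0.705, -0.0]
wrist_force: [-1.1, -1.9, 7.1]
grip_width: 0.406
grip_force: 71.0
```

apply_moves(
  steps=[
    [0,0,0.3,0,0,0],
    [0,0,0.3,0,0,0],
  ],
)

```text
clock: 13.0
tcp_pos: [0.6403, 0.2086, 0.1221]
ee_rot: [0.0, 0.709, 0.705, -0.0]
wrist_force: [-0.9, -0.5, 7.3]
grip_width: 0.405
grip_force: 71.1
```

apply_moves(
  steps=[
    [0,0,0.5,0,0,0],
    [0,0,0.5,0,0,0],
  ],
)

```text
clock: 13.2
tcp_pos: [0.6403, 0.2086, 0.1219]
ee_rot: [0.0, 0.709, 0.705, -0.0]
wrist_force: [-3.0, -2.1, 9.7]
grip_width: 0.405
grip_force: 71.2
```

apply_moves(
  steps=[
    [0,0,0.5,0,0,0],
    [0,0,0.5,0,0,0],
  ],
)

```text
clock: 13.4
tcp_pos: [0.6404, 0.2085, 0.1217]
ee_rot: [0.0, 0.709, 0.705, -0.0]
wrist_force: [-2.4, -2.1, 10.2]
grip_width: 0.407
grip_force: 71.4
```

apply_moves(
  steps=[
    [0,0,0.5,0,0,0],
    [0,0,0.5,0,0,0],
  ],
)

```text
clock: 13.6
tcp_pos: [0.6404, 0.2086, 0.1215]
ee_rot: [0.0, 0.709, 0.705, -0.0]
wrist_force: [-3.7, -1.7, 12.8]
grip_width: 0.408
grip_force: 71.5
```

apply_moves(
  steps=[
    [0,0,0.4,0,0,0],
    [0,0,0.4,0,0,0],
  ],
)

```text
clock: 13.8
tcp_pos: [0.6404, 0.2086, 0.1213]
ee_rot: [0.0, 0.709, 0.705, -0.0]
wrist_force: [-4.0, -1.1, 13.3]
grip_width: 0.411
grip_force: 71.6
```

```bash
python3 - <<'E'
from h import *
np.set_printoptions(precision=4,suppress=True,linewidth=250)
for k in range(3):
    s=robot.get_state(); print(s['clock'],s['tcp_pos'],s['wrist_force']); p=robot.grab_frame('wrist')
save(p,'w8f.png')
g=p['img'].mean(2).astype(int)
print(np.c_[np.arange(298,324,1),g[298:324,238:268:2]])
for dz in range(30,50,3): print(dz,proj(p,[.6405,s['tcp_pos'][1]-.0027,s['tcp_pos'][2]-.0075+dz/1000]).round(1),end=' ')
E
```

```text
13.8 [0.6404 0.2086 0.1213] [-3.9797 -1.1013 13.2533]
13.85 [0.6404 0.2085 0.1214] [-4.0681 -2.0096 13.4471]
13.9 [0.6404 0.2086 0.1213] [-4.2398 -1.5467 13.033 ]
[[298 164  82  83  87  91  94  98  97  99  94  93 114 220 229 229]
 [299 172  79  82  85  94  95  97  98  95  92  90 120 222 228 228]
 [300 190  80  83  86  95  95  95  97  98  95  93 133 224 229 229]
 [301 209  82  83  89  97  97  95  99  97  94  92 160 229 228 228]
 [302 224  91  84  87  96  98  97  95  93  93  94 191 229 229 229]
 [303 226 108  82  89  94  97  98  98  98  95 100 212 229 229 228]
 [304 233 145  86  91  93  96  95  96  96  93 117 221 229 230 227]
 [305 235 172  86  85  91 100 100  99  98  96 140 225 229 229 228]
 [306 235 204  94  85  92 100  99  99  99  99 176 228 229 228 228]
 [307 237 223 112  89  92 100 103 103  94 107 205 230 227 228 227]
 [308 237 232 151  88  97 104 105 101  95 129 224 229 228 229 227]
 [309 236 235 196  93 101 104 106 104  98 158 227 228 228 228 229]
 [310 237 236 220 108 100 105 103 104 103 192 230 228 229 227 229]
 [311 237 235 229 133  99 105 103 102 116 212 228 229 229 228 227]
[... 224 characters left out ...]
196 150 150 179 218 227 227 227 227 226 229]
 [316 235 235 235 233 224 202 197 218 227 230 227 228 228 227 226]
 [317 233 235 234 234 232 226 224 226 227 227 227 226 226 222 220]
 [318 215 228 231 233 232 230 230 228 225 226 223 222 218 195 186]
 [319 157 188 209 223 225 227 227 226 222 220 211 187 177 140 120]
 [320  79 109 143 178 190 210 221 215 192 181 163 125 102  86  79]
 [321  42  53  73  94 118 159 177 170 135 112  99  81  70  70  69]
 [322  39  47  47  53  65  89  99 101  82  72  72  69  66  66  71]
 [323  38  40  43  52  55  61  65  70  68  67  67  68  66  66  68]]
30 [250.4 291.3] 33 [250.4 295.9] 36 [250.4 300.6] 39 [250.4 305.6] 42 [250.4 310.9] 45 [250.4 316.5] 48 [250.4 322.4]
```

apply_moves(
  steps=[
    [0,0,0.5,0,0,0],
    [0,0,0.5,0,0,0],
  ],
)

```text
clock: 14.15
tcp_pos: [0.6404, 0.2086, 0.1212]
ee_rot: [0.0, 0.709, 0.705, -0.0]
wrist_force: [-4.1, -1.2, 15.3]
grip_width: 0.407
grip_force: 71.8
```

apply_moves(
  steps=[
    [0,0,0.4,0,0,0],
    [0,0,0.4,0,0,0],
  ],
)

```text
clock: 14.35
tcp_pos: [0.6404, 0.2085, 0.121]
ee_rot: [0.0, 0.709, 0.705, -0.0]
wrist_force: [-5.7, -1.4, 14.6]
grip_width: 0.406
grip_force: 71.9
```

```bash
python3 - <<'E'
from h import *
np.set_printoptions(precision=4,suppress=True,linewidth=250)
s=robot.get_state(); print(s['clock'],s['tcp_pos'],s['wrist_force']); p=robot.grab_frame('wrist')
save(p,'w9f.png')
g=p['img'].mean(2); a=cv2.imread('pics/w8f.png').mean(2)
for q in (a,g): print(q[308:320,248:251].mean(1).astype(int))
E
```

```text
14.35 [0.6404 0.2085 0.121 ] [-5.7101 -1.428  14.6214]
[105 105 103 103 102 102 110 148 198 225 229 228]
[105 103 104 104 104 104 109 144 196 223 229 227]
```

The tip doesn't move relative to the ring while the force rises, so the ring is home. I'll raise the plate gently while still gripping, then release.

apply_moves(
  steps=[
    [0,0,-1.5,0,0,0],
    [0,0,-3,0,0,0],
    [0,0,-5,0,0,0],
    [0,0,-7.5,0,0,0],
    [0,0,-10,0,0,0],
    [0,0,-12.5,0,0,0],
    [0,0,-15,0,0,0],
    [0,0,-16.5,0,0,0],
    [0,0,-16.5,0,0,0],
  ],
)

```text
clock: 15.3
tcp_pos: [0.6402, 0.2086, 0.1354]
ee_rot: [-0.0, 0.709, 0.705, -0.0]
wrist_force: [1.9, -1.9, 0.5]
grip_width: 0.408
grip_force: 70.3
```

apply_moves(
  steps=[
    [0,0,0,0,0,0],
    [0,0,0,0,0,0],
    [0,0,0,0,0,0],
    [0,0,0,0,0,0],
  ],
  claw=0.35,
)

```text
clock: 15.7
tcp_pos: [0.64, 0.2089, 0.135]
ee_rot: [-0.0, 0.709, 0.705, -0.0]
wrist_force: [-0.3, 0.3, -0.6]
grip_width: 0.655
grip_force: 0.0
```

apply_moves(
  steps=[
    [0,0,-10,0,0,0],
    [0,0,-35,0,0,0],
    [0,0,-80,0,0,0],
    [0,0,-110,0,0,0],
    [0,-40,-130,0,0,0],
    [0,-60,-130,0,0,0],
    [0,-60,-130,0,0,0],
    [0,-60,-130,0,0,0],
  ],
)

```text
clock: 16.5
tcp_pos: [0.5806, 0.2091, 0.2658]
ee_rot: [0.0, 0.709, 0.705, 0.0]
wrist_force: [0.9, -0.1, 0.3]
grip_width: 0.647
grip_force: 0.0
```

```bash
python3 - <<'E'
from h import *
np.set_printoptions(precision=4,suppress=True)
s=robot.get_state(); print(s['clock'],s['tcp_pos'],s['wrist_force'])
p=robot.grab_frame('wrist'); save(p,'w10f.png'); print('cam',-p['R'].T@p['t'])
for q in ['ring_0','spindle_tip','needle']:
    for b in robot.boxes_of(p,q)[:5]:
        X=w(p,b['xyz']); print(q,round(b['score'],2),X,proj(p,X).round())
i=cv2.cvtColor(p['img'],cv2.COLOR_RGB2BGR); u,v=[int(k) for k in proj(p,[.640,.2627,.11])]
print(u,v); v0=max(v-75,0); u0=max(u-55,0)
cv2.imwrite('pics/w10.png',cv2.resize(i[v0:v0+150,u0:u0+130],None,fx=4,fy=4,interpolation=cv2.INTER_CUBIC)); print(u0,v0)
E
```

```text
16.5 [0.5806 0.2091 0.2658] [ 0.9088 -0.1068  0.2533]
cam [0.581  0.2787 0.3886]
ring_0 0.96 [0.4461 0.146  0.0208] [156. 212.]
ring_0 0.79 [0.636  0.2106 0.1322] [307. 187.]
ring_0 0.6 [0.4541 0.3626 0.0185] [145.  43.]
spindle_tip 0.79 [0.6418 0.2135 0.1516] [318. 189.]
needle 0.61 [0.6574 0.3156 0.1012] [329.  74.]
309 130
254 55
```

```bash
cat >> h.py <<'E'
def dial(img,u,v,r=60):
    # rectified dial: dark fraction over angle (clockwise from image up) at several radii
    u0,v0=max(u-r,0),max(v-r,0); c=img[v0:v+r,u0:u+r].astype(int)
    m=((c[...,0]-c[...,2]>12)&(c[...,0]>150)).astype(np.uint8)
    m=cv2.morphologyEx(m,cv2.MORPH_CLOSE,np.ones((7,7)))
    cs,_=cv2.findContours(m,0,2); k=max([x for x in cs],key=cv2.contourArea)
    e=cv2.fitEllipse(cv2.convexHull(k)); (cx,cy),(d1,d2),a=e
    a=np.radians(a); Q=np.array([[np.cos(a),-np.sin(a)],[np.sin(a),np.cos(a)]]); A=Q@np.diag([d1/2,d2/2])@Q.T
    th=np.radians(np.arange(0,360,2)); R=np.arange(.1,1,.05)
    P=np.array([cx,cy])[:,None,None]+np.einsum('ij,jrt->irt',A,np.stack([R[:,None]*np.sin(th),-R[:,None]*np.cos(th)]))
    g=cv2.remap(c.mean(2).astype(np.float32),P[0].astype(np.float32),P[1].astype(np.float32),1)
    return (cx+u0,cy+v0,d1,d2,e[2]),R,g
E
python3 - <<'E'
from h import *
np.set_printoptions(linewidth=220)
for f,u,v in [('w3.png',272,73),('w10f.png',329,74)]:
    img=cv2.cvtColor(cv2.imread('pics/'+f),cv2.COLOR_BGR2RGB)
    e,R,g=dial(img,u,v); print(f,np.round(e,1))
    for r0 in (.3,.4,.5,.6,.7,.8,.85): 
        i=np.argmin(abs(R-r0)); t=np.median(g[i])
        print(r0,int(t),[(int(2*k),int(g[i,k])) for k in range(180) if g[i,k]<t-50])
E
```

```text
w3.png [228.1  71.9 109.  221.4  70.5]
0.3 173 [(174, 113), (176, 108), (178, 108), (180, 110), (182, 109), (184, 109), (186, 105), (188, 99), (190, 91), (192, 89), (194, 110), (202, 69), (204, 0), (206, 0), (208, 0), (210, 0), (212, 0), (214, 0), (216, 0), (218, 0), (220, 0), (222, 0), (224, 0), (226, 0), (228, 0), (230, 0), (232, 0), (234, 0), (236, 0), (238, 0), (240, 0), (242, 0), (244, 0), (246, 0), (248, 0), (250, 0), (252, 0), (254, 0), (256, 0), (258, 0), (260, 0), (262, 0), (264, 0), (266, 0), (268, 0), (270, 0), (272, 0), (274, 0), (276, 0), (278, 0), (280, 0), (282, 0), (284, 0), (286, 0), (288, 0), (290, 0), (292, 0), (294, 0), (296, 0), (298, 0), (300, 0), (302, 0), (304, 0), (306, 0), (308, 0), (310, 0), (312, 0), (314, 0), (316, 0), (318, 10), (332, 110)]
0.4 156 [(176, 106), (178, 106), (180, 105), (184, 97), (186, 90), (188, 97), (194, 14), (196, 0), (198, 0), (200, 0), (202, 0), (204, 0), (206, 0), (208, 0), (210, 0), (212, 0), (214, 0), (216, 0), (218, 0), (220, 0), (222, 0), (224, 0), (226, 0), (228, 0), (230, 0), (232, 0), (234, 0), (236, 0), (238, 0), (240, 0), 
[... 5493 characters left out ...]
), (170, 129)]
0.7 204 [(46, 152), (48, 145), (50, 148), (148, 131), (150, 149), (158, 130), (160, 66), (162, 57), (164, 46), (166, 26), (168, 21), (170, 17), (172, 18), (174, 42), (176, 128), (338, 151), (340, 147), (342, 153)]
0.8 206 [(60, 153), (156, 144), (168, 136), (314, 148), (316, 134), (318, 127), (320, 115), (322, 134), (324, 141), (326, 139), (328, 146), (330, 143), (332, 154)]
0.85 204 [(0, 0), (2, 0), (4, 0), (6, 0), (8, 0), (10, 0), (12, 0), (14, 0), (16, 0), (18, 0), (20, 0), (22, 0), (24, 81), (166, 124), (176, 141), (184, 127), (254, 144), (304, 143), (306, 140), (308, 139), (310, 140), (312, 136), (314, 133), (316, 140), (326, 145), (352, 74), (354, 0), (356, 0), (358, 0)]
```

apply_moves(
  steps=[
    [20,-45,0,0,0,0],
    [45,-90,20,0,0,0],
    [65,-120,60,0,0,0],
    [69,-127,110,0,0,0],
    [69,-127,150,0,0,0],
    [69,-127,175,0,0,0],
    [69,-127,175,0,0,0],
    [69,-127,175,0,0,0],
  ],
)

```text
clock: 17.5
tcp_pos: [0.4545, 0.2789, 0.0908]
ee_rot: [0.0, 0.709, 0.705, 0.0]
wrist_force: [0.1, 1.1, 1.3]
grip_width: 0.648
grip_force: 0.0
```

```bash
python3 - <<'E'
from h import *
np.set_printoptions(precision=4,suppress=True)
s=robot.get_state(); print(s['clock'],s['tcp_pos'],s['wrist_force'])
p=robot.grab_frame('wrist')
for b in robot.cut_out(p,'ring_0'):
    v,u=np.where(b['region']); print(round(b['score'],2),u.mean(),v.mean(),len(u),ray(p,u.mean(),v.mean(),.022))
E
```

```text
17.5 [0.4545 0.2789 0.0908] [0.1066 1.1206 1.34  ]
0.93 245.48190143916267 95.16484954208461 2293 [0.4519 0.3605 0.022 ]
0.88 248.9778236204229 208.43682310469313 1939 [0.4537 0.2814 0.022 ]
```

apply_moves(
  steps=[
    [2,-0.5,25,0,0,0],
    [2.5,-0.5,50,0,0,0],
    [2.5,-0.5,60,0,0,0],
    [2.5,-0.5,60,0,0,0],
    [2.5,-0.5,60,0,0,0],
  ],
)

```text
clock: 18.1
tcp_pos: [0.4546, 0.2817, 0.0319]
ee_rot: [0.001, 0.709, 0.705, 0.001]
wrist_force: [-0.9, 0.4, 0.3]
grip_width: 0.652
grip_force: 0.0
```

apply_moves(
  steps=[
    [0,0,0,0,0,0],
    [0,0,0,0,0,0],
    [0,0,0,0,0,0],
    [0,0,0,0,0,0],
    [0,0,0,0,0,0],
  ],
  claw=0.9,
  force=70,
)

```text
clock: 18.6
tcp_pos: [0.4548, 0.2819, 0.0325]
ee_rot: [0.001, 0.709, 0.705, 0.001]
wrist_force: [-0.8, -1.0, 6.7]
grip_width: 0.393
grip_force: 69.2
```

apply_moves(
  steps=[
    [0,0,-40,0,0,0],
    [0,0,-90,0,0,0],
    [0,0,-140,0,0,0],
    [0,0,-190,0,0,0],
    [-25,40,-205,0,0,0],
    [-50,85,-205,0,0,0],
    [-65,130,-205,0,0,0],
    [-73,170,-205,0,0,0],
    [-73,187,-205,0,0,0],
    [-73,187,-205,0,0,0],
  ],
)

```text
clock: 19.6
tcp_pos: [0.6417, 0.2062, 0.2355]
ee_rot: [0.0, 0.71, 0.704, 0.0]
wrist_force: [-1.5, 0.4, 1.0]
grip_width: 0.395
grip_force: 70.3
```

apply_moves(
  steps=[
    [0,0,0,0,0,0],
    [0,0,0,0,0,0],
  ],
)

```text
clock: 19.8
tcp_pos: [0.6388, 0.2078, 0.2357]
ee_rot: [-0.0, 0.709, 0.705, -0.0]
wrist_force: [-0.3, 0.5, 0.2]
grip_width: 0.398
grip_force: 70.3
```

```bash
python3 - <<'E'
from h import *
np.set_printoptions(precision=4,suppress=True)
s=robot.get_state(); print(s['clock'],s['tcp_pos'],s['wrist_force'])
p=robot.grab_frame('wrist'); save(p,'w11f.png')
g=p['img'].mean(2).astype(int)
print(np.c_[np.arange(244,276,2),g[244:276:2,230:276:3]])
E
```

```text
19.8 [0.6388 0.2078 0.2357] [-0.318   0.4921  0.1938]
[[244 119 119 122 135 216 217 218 218 221 220 191 128 127 127 123 125]
 [246 120 117 165 168 222 219 218 219 220 220 217 124 127 126 127 126]
 [248 137 139 204 129 216 219 218 221 221 222 199 115 140 129 126 124]
 [250 216 220 213 105 165 219 221 228 231 223 134 115 206 154 125 129]
 [252 225 227 213 110 115 166 222 225 206 154 107 120 211 192 178 128]
 [254 222 227 214 113 105 107 130 133 120 110 108 126 213 220 208 128]
 [256 223 225 222 123 109 110 109 111 109 114 109 145 215 222 207 128]
 [258 224 224 226 157 108 111 110 109 111 108 110 182 215 221 208 145]
 [260 225 224 224 210 129 110 112 111 111 111 139 207 217 220 219 212]
 [262 227 225 224 222 189 129 114 114 116 134 197 218 217 217 221 220]
 [264 225 225 223 224 218 200 158 155 170 200 217 219 218 216 219 218]
 [266 221 223 227 222 219 221 216 213 213 217 222 220 218 218 217 219]
 [268 218 223 226 223 219 220 222 224 220 219 219 222 219 219 214 215]
 [270 218 219 222 222 220 220 221 220 222 218 217 219 218 219 217 215]
 [272 218 217 222 222 220 216 217 218 218 220 217 218 221 215 216 226]
 [274 213 217 218 219 221 219 216 214 219 219 218 215 217 218 221 232]]
```

apply_moves(
  steps=[
    [0.7,1.5,10,0,0,0],
    [0.7,1.5,25,0,0,0],
    [0.7,1.5,35,0,0,0],
    [0.7,1.5,40,0,0,0],
    [0.7,1.5,44,0,0,0],
    [0.7,1.5,48,0,0,0],
    [0.7,1.5,51,0,0,0],
    [0.7,1.5,51,0,0,0],
  ],
)

```text
clock: 20.65
tcp_pos: [0.6413, 0.2079, 0.184]
ee_rot: [-0.0, 0.709, 0.705, -0.0]
wrist_force: [-0.4, -0.2, -0.6]
grip_width: 0.395
grip_force: 70.3
```

```bash
python3 - <<'E'
from h import *
np.set_printoptions(precision=4,suppress=True,linewidth=200)
s=robot.get_state(); print(s['clock'],s['tcp_pos'],s['wrist_force'])
p=robot.grab_frame('wrist'); save(p,'w12f.png')
g=p['img'].mean(2).astype(int); h=cv2.imread('pics/w6f.png').mean(2).astype(int)
for q in (h,g): print(np.c_[np.arange(240,272,2),q[240:272:2,234:270:2]])
E
```

```text
20.65 [0.6413 0.2079 0.184 ] [-0.4231 -0.1909 -0.5725]
[[240 117 115 118 116 114 115 115 117 113 120 115 118 120 115 117 119 119 119]
 [242 118 113 118 116 118 119 113 109 109 108 114 115 117 117 120 120 120 116]
 [244 114 114 119 117 117 105  93  93  93  91  96 101 105 115 118 119 118 123]
 [246 112 116 118 134 166 100  96  89  96  94  90  92 100 115 119 121 122 120]
 [248 114 133 164 185 195 105  93  96  97  98 100  98 100 162 139 120 122 122]
 [250 117 145 162 175 193 103  94  96 104  96 100 104 103 156 121 124 121 124]
 [252 179 182 133 110 170 107  99  99 100 106 108 110 109 117  99 145 179 183]
 [254 222 207 117 102 111 103  99 105 114 130 122 115 112 104 103 145 206 221]
 [256 224 208 120 103 102 105 104 127 168 178 160 125 110 104 104 146 208 220]
 [258 224 218 135 105 106 103 108 152 180 180 178 129 108 105 106 163 211 220]
 [260 226 224 169 111 106 107 110 125 170 175 157 113 108 108 127 195 218 218]
 [262 226 227 215 145 111 107 111 110 120 125 115 108 110 116 161 210 219 220]
 [264 225 225 224 202 149 120 114 113 115 113 110 113 123 169 203 218 221 220]
 [266 224 227 225 
[... 784 characters left out ...]
10 130 103 105 116 175 183 175 133 114 107 109 106 101 165 210 220]
 [256 226 223 166 108 107 108 140 148 131 110 109 107 112 109 114 188 215 219]
 [258 225 222 196 123 110 109 112 109 105 113 112 113 109 112 143 204 218 218]
 [260 224 226 220 188 127 111 113 111 110 113 111 112 112 140 196 211 217 220]
 [262 226 225 224 219 186 143 122 118 113 115 116 124 152 198 216 221 218 219]
 [264 226 225 222 221 219 211 187 159 158 155 170 190 209 218 220 221 219 218]
 [266 227 225 223 223 219 223 222 217 214 214 216 221 222 223 221 221 220 219]
 [268 226 226 225 222 221 219 221 224 223 222 225 222 220 219 222 220 221 219]
 [270 225 223 225 224 222 219 221 223 220 224 224 221 221 218 221 221 219 217]]
```

apply_moves(
  steps=[
    [0.3,-1,1,0,0,0],
    [0.4,-1,4,0,0,0],
    [0.4,-1,7,0,0,0],
    [0.4,-1,10,0,0,0],
    [0.4,-1,13,0,0,0],
    [0.4,-1,16,0,0,0],
    [0.4,-1,19,0,0,0],
    [0.4,-1,22,0,0,0],
    [0.4,-1,25,0,0,0],
    [0.4,-1,28,0,0,0],
  ],
)

```text
clock: 21.7
tcp_pos: [0.6409, 0.2084, 0.1569]
ee_rot: [0.0, 0.709, 0.705, 0.001]
wrist_force: [0.1, 0.4, 5.2]
grip_width: 0.393
grip_force: 70.8
```

apply_moves(
  steps=[
    [0,0,2,0,0,0],
    [0,0,4,0,0,0],
    [0,0,6,0,0,0],
  ],
)

```text
clock: 22.0
tcp_pos: [0.6407, 0.2084, 0.1506]
ee_rot: [0.0, 0.709, 0.705, 0.0]
wrist_force: [-0.2, 0.8, 5.0]
grip_width: 0.39
grip_force: 70.8
```

apply_moves(
  steps=[
    [0,0,1.5,0,0,0],
    [0,0,3,0,0,0],
    [0,0,4,0,0,0],
  ],
)

```text
clock: 22.3
tcp_pos: [0.6408, 0.2084, 0.1473]
ee_rot: [0.0, 0.709, 0.705, 0.0]
wrist_force: [-1.6, 0.7, 7.3]
grip_width: 0.399
grip_force: 71.2
```

apply_moves(
  steps=[
    [0,0,1,0,0,0],
    [0,0,2,0,0,0],
    [0,0,3,0,0,0],
  ],
)

```text
clock: 22.6
tcp_pos: [0.641, 0.2084, 0.144]
ee_rot: [0.001, 0.709, 0.705, 0.001]
wrist_force: [0.8, -0.0, 6.1]
grip_width: 0.395
grip_force: 70.9
```

apply_moves(
  steps=[
    [0,0,1,0,0,0],
    [0,0,2,0,0,0],
  ],
)

```text
clock: 22.8
tcp_pos: [0.6406, 0.2084, 0.1415]
ee_rot: [0.0, 0.709, 0.705, 0.0]
wrist_force: [0.0, 1.5, 4.3]
grip_width: 0.401
grip_force: 70.9
```

apply_moves(
  steps=[
    [0,0,0.5,0,0,0],
    [0,0,1,0,0,0],
  ],
)

```text
clock: 23.0
tcp_pos: [0.6404, 0.2083, 0.1403]
ee_rot: [0.0, 0.709, 0.705, 0.0]
wrist_force: [0.5, 1.6, 5.0]
grip_width: 0.394
grip_force: 70.8
```

apply_moves(
  steps=[
    [0,0,0.4,0,0,0],
    [0,0,0.8,0,0,0],
  ],
)

```text
clock: 23.2
tcp_pos: [0.6404, 0.2084, 0.1396]
ee_rot: [-0.0, 0.709, 0.705, 0.0]
wrist_force: [-0.7, 0.3, 7.1]
grip_width: 0.397
grip_force: 70.9
```

Contact came where predicted (about 0.139), so I'll press it home.

apply_moves(
  steps=[
    [0,0,0.4,0,0,0],
    [0,0,0.8,0,0,0],
  ],
)

```text
clock: 23.4
tcp_pos: [0.6404, 0.2084, 0.1392]
ee_rot: [0.0, 0.709, 0.705, 0.0]
wrist_force: [-1.1, -0.7, 7.0]
grip_width: 0.398
grip_force: 71.1
```

apply_moves(
  steps=[
    [0,0,0.4,0,0,0],
    [0,0,0.8,0,0,0],
  ],
)

```text
clock: 23.6
tcp_pos: [0.6405, 0.2084, 0.1388]
ee_rot: [0.0, 0.709, 0.705, 0.0]
wrist_force: [-1.8, 0.7, 9.8]
grip_width: 0.394
grip_force: 71.3
```

apply_moves(
  steps=[
    [0,0,0.5,0,0,0],
    [0,0,0.5,0,0,0],
  ],
)

```text
clock: 23.8
tcp_pos: [0.6404, 0.2084, 0.1386]
ee_rot: [0.0, 0.709, 0.705, 0.0]
wrist_force: [-1.9, -0.5, 10.2]
grip_width: 0.398
grip_force: 71.5
```

```bash
python3 - <<'E'
from h import *
np.set_printoptions(precision=4,suppress=True,linewidth=200)
s=robot.get_state(); print(s['clock'],s['tcp_pos'],s['wrist_force']); p=robot.grab_frame('wrist'); save(p,'w13f.png')
g=p['img'].mean(2)
print(np.c_[np.arange(276,300),g[276:300,238:266:2].astype(int)])
for dz in (26,29,32): print(dz,proj(p,[.6405,s['tcp_pos'][1]-.0027,s['tcp_pos'][2]-.0105+dz/1000]).round(1),end=' ')
E
```

```text
23.8 [0.6404 0.2084 0.1386] [-1.9397 -0.4998 10.2325]
[[276 215 131 100 102 104 105 109 106 107 103 113 204 216 209]
 [277 213 138  97 105 107 109 110 111 107 103 128 210 213 213]
 [278 213 154  99 104 108 109 107 109 108 109 145 212 215 216]
 [279 218 182 109 106 106 108 110 109 108 108 170 214 215 219]
 [280 224 206 123 107 108 113 112 112 110 117 193 216 220 219]
 [281 225 219 155 107 112 115 114 109 109 140 210 220 222 220]
 [282 226 224 191 116 116 114 115 118 114 174 219 224 221 220]
 [283 227 224 209 129 115 116 115 121 125 204 226 227 225 223]
 [284 226 224 217 158 120 122 121 119 144 222 228 230 227 225]
 [285 228 226 224 194 126 120 118 121 181 230 232 231 231 231]
 [286 229 230 228 219 147 122 121 136 211 232 232 230 231 232]
 [287 229 235 233 231 183 139 140 169 227 232 232 231 231 232]
 [288 231 236 233 233 215 191 191 209 232 231 232 232 231 232]
 [289 234 237 234 234 230 224 223 226 232 232 231 233 231 232]
 [290 236 235 235 234 231 230 230 232 232 232 231 233 232 229]
 [291 236 236 234 234 232 231 233 233 233 231 232 232 232 233]
 [292 237 235 235 233 232 233 232 232 232 231 232 232 231 232]
 [293 237 236 235 234 233 233 233 233 233 231 232 233 233 232]
 [294 236 236 235 235 233 232 232 232 232 231 231 232 232 232]
 [295 236 236 235 232 233 232 232 233 232 232 233 233 233 231]
 [296 235 236 236 234 231 232 232 233 233 232 230 234 234 233]
 [297 236 235 235 234 232 230 232 232 233 233 233 233 233 230]
 [298 236 236 236 232 233 233 233 233 233 231 232 232 232 231]
 [299 238 235 235 235 233 230 232 233 231 233 231 233 233 233]]
26 [250.2 281.7] 29 [250.2 285.7] 32 [250.2 289.9]
```

apply_moves(
  steps=[
    [0,0,0.5,0,0,0],
    [0,0,1,0,0,0],
  ],
)

```text
clock: 24.05
tcp_pos: [0.6405, 0.2083, 0.1382]
ee_rot: [0.0, 0.709, 0.705, 0.0]
wrist_force: [-3.1, -0.1, 13.8]
grip_width: 0.397
grip_force: 71.8
```

apply_moves(
  steps=[
    [0,0,0.5,0,0,0],
    [0,0,0.5,0,0,0],
  ],
)

```text
clock: 24.25
tcp_pos: [0.6405, 0.2083, 0.1381]
ee_rot: [0.0, 0.709, 0.705, 0.0]
wrist_force: [-4.2, -1.6, 14.1]
grip_width: 0.396
grip_force: 71.9
```

```bash
python3 - <<'E'
from h import *
s=robot.get_state(); print(s['clock'],s['tcp_pos'],s['wrist_force']); p=robot.grab_frame('wrist')
g=p['img'].mean(2); h=cv2.imread('pics/w13f.png').mean(2)
for q in (h,g): print(q[282:292,248:252].mean(1).astype(int))
E
```

```text
24.25 [0.6405032  0.20833543 0.13806079] [-4.18538691 -1.57337208 14.05323263]
[116 116 119 119 122 140 190 223 231 232]
[116 118 118 119 120 142 191 224 231 232]
```

The tip again stays still while the force rises, so the second ring is home. I'll raise, release and look at the dial.

apply_moves(
  steps=[
    [0,0,-1.5,0,0,0],
    [0,0,-3,0,0,0],
    [0,0,-5,0,0,0],
    [0,0,-7.5,0,0,0],
    [0,0,-10,0,0,0],
    [0,0,-12,0,0,0],
    [0,0,-13,0,0,0],
    [0,0,-13,0,0,0],
  ],
)

```text
clock: 25.1
tcp_pos: [0.6403, 0.2083, 0.1488]
ee_rot: [-0.0, 0.709, 0.705, -0.0]
wrist_force: [2.9, 0.8, 0.2]
grip_width: 0.4
grip_force: 70.4
```

apply_moves(
  steps=[
    [0,0,0,0,0,0],
    [0,0,0,0,0,0],
    [0,0,0,0,0,0],
    [0,0,0,0,0,0],
  ],
  claw=0.35,
)

```text
clock: 25.5
tcp_pos: [0.64, 0.2083, 0.1486]
ee_rot: [-0.0, 0.709, 0.705, -0.0]
wrist_force: [0.2, 0.2, 0.3]
grip_width: 0.648
grip_force: 0.0
```

apply_moves(
  steps=[
    [0,0,-10,0,0,0],
    [0,0,-35,0,0,0],
    [0,0,-80,0,0,0],
    [0,-10,-110,0,0,0],
    [20,-50,-115,0,0,0],
    [40,-70,-115,0,0,0],
    [40,-70,-115,0,0,0],
    [40,-70,-115,0,0,0],
    [40,-70,-115,0,0,0],
    [40,-70,-115,0,0,0],
  ],
)

```text
clock: 26.5
tcp_pos: [0.5713, 0.248, 0.2637]
ee_rot: [0.0, 0.71, 0.705, -0.0]
wrist_force: [-0.3, 0.7, -0.7]
grip_width: 0.654
grip_force: 0.0
```

```bash
python3 - <<'E'
from h import *
np.set_printoptions(precision=4,suppress=True)
s=robot.get_state(); print(s['clock'],s['tcp_pos'],s['wrist_force'])
p=robot.grab_frame('wrist'); save(p,'w14f.png'); print('cam',-p['R'].T@p['t'])
u,v=proj(p,[.657,.316,.101]).astype(int); u2,v2=proj(p,[.640,.206,.12]).astype(int); print(u,v,u2,v2)
i=cv2.cvtColor(p['img'],cv2.COLOR_RGB2BGR)
u0,v0=u-70,max(v-65,0); u1,v1=u2-50,v2-60; print(u0,v0,u1,v1)
a=cv2.resize(i[v0:v0+130,u0:u0+130],(500,500),interpolation=cv2.INTER_CUBIC)
b=cv2.resize(i[v1:v1+100,u1:u1+100],(290,290),interpolation=cv2.INTER_CUBIC)
t=cv2.imread('pics/w10f.png')[0:150,254:384]; t=cv2.resize(t,(290,335))[:300]
c=np.zeros((595,795,3),np.uint8); c[:500,:500]=a; c[:290,502:792]=b; c[294:594,502:792]=t; cv2.imwrite('pics/w14.png',c)
E
```

```text
26.5 [0.5713 0.248  0.2637] [-0.2664  0.7381 -0.6768]
cam [0.5719 0.3177 0.3866]
335 115 316 224
265 50 266 164
```

View pics/w14.png

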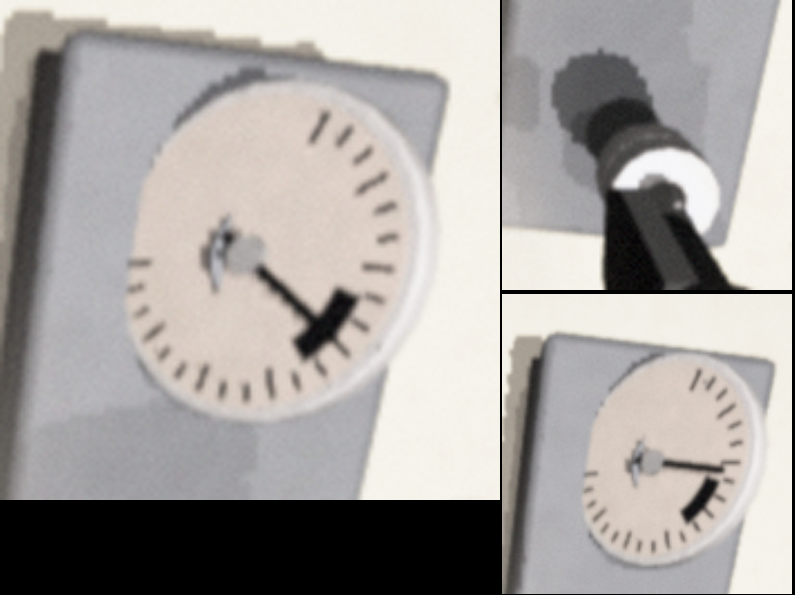

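The needle, settled, points at the middle of the black arc (crop (318,320), with the arc running from (350,295) to (300,355)). The two rings sit stacked and level on the spindle. The other two stay on the board, so I'm handing in.

```bash
python3 -c "
from rig import robot
print(robot.get_state()['wrist_force'], robot.job_done())"
```

```text
the job is handed in; nothing more can be done
[ 1.11779949  0.77532213 -0.35812291] None
```

I pushed two rings home on the spindle, the highest push reading about 15 N; the settled needle stands near the middle of the black arc, the other two rings were left on the board, and the job is handed in (no verdict was returned).

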